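# Pass a sample vial into the dry box through its two-door lock

### The arm

A 6-joint arm with a two-finger parallel gripper is mounted at the origin on a cart in front of the work surface, level with it; the furniture and walls round the work are solid. World frame = base frame: x ahead of the robot, y to its left, z up, the work surface at z = 0. Lengths are in m, angles in rad, forces in N, time in s.
With the tool pointing down it reaches from about 0.375 to 0.975 m from the base axis. Payload 3.8 kg.
Tool frame: the origin (TCP) lies at the very end of the fingers, on their centre line; the grasp point (between the pads) lies 19 mm behind it; z points along the fingers, y is the direction in which the jaws open and shut (so a half turn about z gives the same grasp; the last joint's range is limited). The gripper opens to 85 mm and grips with 20 to 120 N. Pads are 22 mm wide; open, the fingers measure 114 mm over their backs; the gripper's body (76 mm by 85 mm) begins 54 mm behind the grasp point. The pads swing forward as they close: fully open they stand 13 mm farther back than shut.
Start: joints at [-1.248, 0.264, 1.604, -0, 1.274, -0.037], TCP at [0.238, -0.632, 0.231] pointing down, gripper open.
Joint ranges: [-2.63, 2.63], [-0.94, 2.18], [0.31, 2.57], [-1.31, 4.45], [0, 2.66], [-2.55, 2.55]. Speed limits (rad/s): [2.57, 2.57, 3.14, 3.14, 3.14, 3.14].

### API

Orientations are given as a rotation vector (axis times angle).
In Python, from workcell import status, read_camera, camera_info, order gives the robot as it stands.
- The arm moves only by the tool move_arm, never from a script. Its argument "deltas" is a list of rows, each a list of 3 entries, a list of its own where there are three numbers: the turn, a rotation vector about the world's x, y, z as a fraction of full scale, then the shift along the world's x, y, z as a fraction of full scale, then the closure, from -1 (fully open) to 1 (shut), so that 0 is half open. A call has 1 to 20 rows; each row is the pose to reach, as a shift and turn from the pose commanded when the call began; what a row does not reach only later rows make up. Full scale, the value 1, is 0.1 m for a shift and pi/2 rad for a turn. A row lasts 1/8 s, in which the tool goes at most 62.5 mm and 10.7 degrees, less where a joint would pass 70% of its speed; a pose out of reach is approached as far as the arm can. A call with a number of a shift or a turn outside -1 to 1 is refused whole. A call with a gripper value outside its range is refused whole. The fingers move at their own pace and stop on an object; "grip_force" is the grip in N (left out, the last holds). Time passes only in rows, so rows that repeat a pose let the fingers close. It gives the time, the measured TCP pose, the force and the opening at its end, in the units of the state.
- status.read_state(): the state, without advancing time (a new reading comes with each control period).
- read_camera(name): name is "scene" or "side" or "wrist"; returns (picture, depth): 480x640x3 uint8, red, green, blue; 480x640 float32, m along the optical axis (not along the pixel's ray), 0 where there is no reading.
- camera_info(name): a dict with "K" (3x3 intrinsics, pixels), "D" ([k1, k2, p1, p2, k3] as OpenCV has them; the pictures are not rectified), "R" (3x3) and "t" (3): a world point X has camera coordinates R X + t. Camera axes: x right, y down, z forward; pixel columns grow to the right and rows downward; lengths in m; the calibration is good to about 2 mm. A picture is of the moment at which its call begins: read the wrist's pose just before it. camera_info takes no time and is no camera call; for the wrist camera it gives the pose at the moment of the call.
- order.finish_job(): hands the job in, once; it reports no verdict.
The state is a dict: "time": time; "q": joint angles; "joint_vel": joint speeds; "joint_torque": joint torques, N m; "tool_pos": TCP position; "tcp_rot": TCP orientation; "wrist_force": force on the tool from outside, world axes, zero at the start; "torque": the same for the moment, N m; "width": opening from 0.0 (shut) to 1.0 (fully open).
Only numpy, scipy, OpenCV 4.12 (cv2) and the standard library are available. Lean on these libraries where they do the work, as an engineer would, in place of code of your own. Each camera call takes 0.05 s, during which the arm holds its last target. There are 200 camera calls.

### The job

Pass the amber vial with the red cap into the dry box's transfer lock: stand it upright on the floor of the open chamber and let go, then slide the outer lid (blue handle) fully shut. Only after that slide the inner door (yellow handle) fully open, so that the vial can be taken from inside; the two doors must never be open at the same time.

Things in the scene. Friction and masses are not known exactly. Their poses are not given: they have to be found in the camera images.
- vial_red_center (a point): centre, half-way up, of the sample vial with amber body and red cap: 34 mm tall, body 15 mm, cap 13 mm in diameter, 15 g. Stands loose on the bench, z up. Beside it stand two vials of the same size, amber with a white cap and white with a black cap, with 28 mm or more of free bench between neighbours.
- hatch: grey-white transfer lock with clear dry box, fixed. Origin: on the bench under the chamber's centre; z up, x into the dry box (away from the robot), y left. Chamber: well open at the top, x and y from -42 to 42 mm inside, floor 8 mm, wall tops 52 mm, rails and stops 61 mm above the bench. The open lid parks on the deck at -y. Dry box: x 58 to 130 mm, roof at 53 mm; blue-capped vial fixed inside.
- outer_door (a joint): grey lid of the chamber, slides level. 0 = shut; grows as it slides to the unit's -y, 0.105 m at the stop; starts at 0.09 to 0.105. Lid top 58 mm above the bench. Blue handle: upright bar 14 mm thick (y), 44 mm long (x), 60 to 100 mm above the bench, middle at x = -20 mm, y = -(joint value) in the unit's frame. Takes about 2 N, more when fast; stays where left; seals within 10 mm of 0.
- inner_door (a joint): dark steel panel in the chamber's far (+x) wall, slides level. 0 = shut, as it starts; grows as it slides to the unit's -y, 0.075 m at the stop. Yellow handle: upright bar 14 mm thick (y), 36 mm long (x), 61 to 100 mm above the bench, middle at x = 71 mm, y = -(joint value) in the unit's frame. Takes about 2 N, more when fast; stays where left.

How it is judged:
By the outcome, as a careful person would: the job done as asked, in the order asked, and still so for the second after the job is handed in, with the robot touching nothing.
It also fails if it takes over 50 s, if anything falls off the work surface, if the arm or the gripper's body presses on something with over 40 N, if the wrist force passes 120 N, or if a joint passes its speed limit or range.

## Working session

There is one attempt and no reset: what is moved stays moved. The work goes in short steps, Python scripts to look and compute and a tool call to move; the robot and the scene stay as the last step left them, time stands still between calls to the robot, and variables do not carry over. Pictures are saved under pics/ and viewed, about 8 in all and at most 12, crops included, and the job is handed in when it is done.

Besides the shell and the picture viewer there is one more tool, called after "Request:" by a JSON object that holds its "method" and its "body". move_arm: Moves the arm, as the interface text tells. Its arguments: {"type":"object","properties":{"deltas":{"type":"array","items":{"type":"array"}},"grip_force":{"type":"number"}},"required":["deltas"]}

```bash
mkdir -p pics; ls
python3 - <<'E'
from workcell import status, read_camera, camera_info
import cv2,numpy as np
print(status.read_state())
for n in("scene","side"):
    p,d=read_camera(n); cv2.imwrite(f"pics/{n}0.png",p[...,::-1]); np.savez(f"{n}0.npz",p=p,d=d)
    c=camera_info(n); R=np.array(c['R']); print(n,np.array(c['K']).tolist(),c['D'],(-R.T@np.array(c['t'])).round(3), R.round(3).tolist())
E
```

```text
pics
{'time': 0.0, 'q': array([-1.24786915e+00,  2.64794349e-01,  1.60539482e+00, -2.36974721e-05,
        1.27370320e+00, -3.68877604e-02]), 'joint_vel': array([-7.06402208e-04, -2.91923323e-04,  1.71063599e-03,  3.08510140e-05,
        5.96072774e-04, -1.79863388e-03]), 'joint_torque': array([-1.06390864e-03, -5.15116060e+01, -3.67313290e+01, -1.39276563e-04,
        1.29262236e-02, -7.54609943e-06]), 'tool_pos': array([ 0.23743057, -0.63106889,  0.22992303]), 'tcp_rot': array([-3.08864982e+00, -5.61756009e-01,  5.49703900e-04]), 'wrist_force': array([ 0.07890228, -0.10370977, -0.13484146]), 'torque': array([-0.05324961,  0.02213532, -0.00824552]), 'width': 0.9999699112514324}
scene [[566.0986822155221, 0.0, 309.4116884640254], [0.0, 566.0986822155221, 235.04054349641305], [0.0, 0.0, 1.0]] [-0.02238072  0.          0.          0.          0.        ] [-0.103 -0.536  0.458] [[0.591, -0.806, 0.017], [-0.389, -0.304, -0.87], [0.707, 0.507, -0.494]]
side [[542.6585412856231, 0.0, 319.1350683306958], [0.0, 542.6585412856231, 238.21615649013853], [0.0, 0.0, 1.0]] [-0.03549742  0.          0.          0.          0.        ] [0.526 0.651 0.355] [[-0.999, 0.038, -0.012], [0.026, 0.371, -0.928], [-0.031, -0.928, -0.372]]
```

View pics/scene0.png

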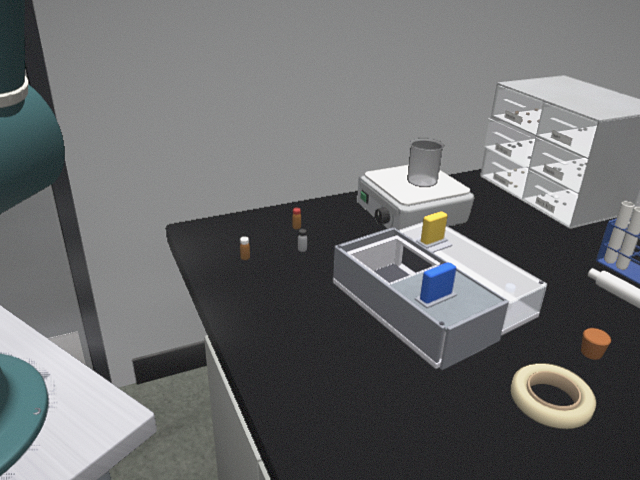

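View pics/side0.png

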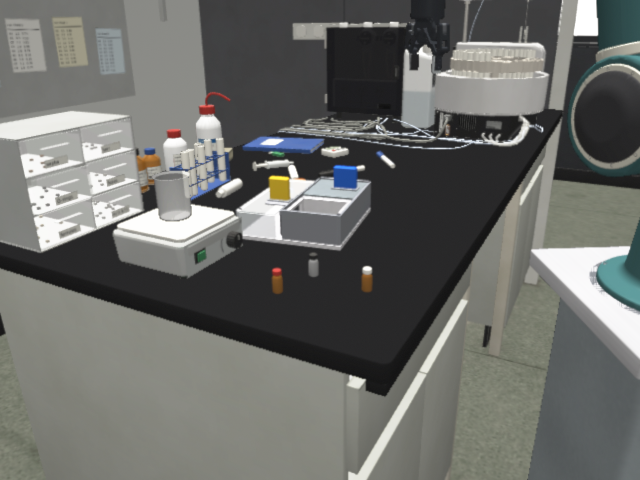

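The scene view shows the red-capped vial at (296,218), the white-capped one at (245,248) and the black-capped one at (302,240). The blue handle is at (438,282) and the yellow at (434,228). The side view has the red vial at (277,281), yellow at (280,187) and blue at (345,177). Next I'll measure them.

```bash
cat > h.py <<'E'
import cv2,numpy as np
from workcell import status, read_camera, camera_info
def ray(c,uv):
    uv=np.asarray(uv,float).reshape(-1,1,2); n=cv2.undistortPoints(uv,np.array(c['K']),np.array(c['D']))[:,0]
    R=np.array(c['R']); return -R.T@np.array(c['t']), np.c_[n,np.ones(len(n))]@R
def onz(c,uv,z):
    o,d=ray(c,uv); return o+d*((z-o[2])/d[:,2])[:,None]
def cloud(c,m,dep):
    v,u=np.nonzero(m&(dep>0)); o,d=ray(c,np.c_[u,v]); return o+d*dep[v,u][:,None]
def tri(c1,p1,c2,p2):
    o1,d1=ray(c1,p1);o2,d2=ray(c2,p2);d1=d1[0];d2=d2[0]
    s=np.linalg.lstsq(np.c_[d1,-d2],o2-o1,rcond=None)[0]
    a=o1+s[0]*d1;b=o2+s[1]*d2; return (a+b)/2,np.linalg.norm(a-b)
def mask(p,col):
    h=cv2.cvtColor(p,cv2.COLOR_RGB2HSV); H,S,V=[h[...,i].astype(int) for i in range(3)]
    return {'red':((H<5)|(H>174))&(S>150)&(V>60),'amber':(H>5)&(H<18)&(S>130)&(V>50),
     'blue':(H>105)&(H<125)&(S>150)&(V>60),'yellow':(H>20)&(H<32)&(S>150)&(V>60)}[col]
def blob(m,box):
    x0,y0,x1,y1=box; z=np.zeros(m.shape,np.uint8); z[y0:y1,x0:x1]=m[y0:y1,x0:x1]
    n,l,s,c=cv2.connectedComponentsWithStats(z); i=1+np.argmax(s[1:,4]); return l==i,s[i],c[i]
E
python3 - <<'E'
from h import *
B={'scene':{'red':(270,200,320,235),'amber':(285,200,312,235),'blue':(400,250,480,310),'yellow':(410,200,460,250)},
'side':{'red':(260,260,295,300),'amber':(260,260,295,300),'blue':(325,155,370,200),'yellow':(260,170,300,205)}}
c={};o={}
for n in B:
    f=np.load(n+'0.npz');c[n]=camera_info(n)
    for k,b in B[n].items():
        m,s,ce=blob(mask(f['p'],k),b);o[n,k]=ce
        P=cloud(c[n],m,f['d'])
        print(n,k,s,ce.round(1),P.min(0).round(3),P.max(0).round(3),np.median(P,0).round(4))
        if k in('blue','yellow'):
            T=P[P[:,2]>np.percentile(P[:,2],98)-.004]; r=cv2.minAreaRect((T[:,:2]*1000).astype(np.float32)); print('  top',len(T),r)
for k in('red','amber'): print(k,tri(c['scene'],o['scene',k],c['side'],o['side',k]))
# far vial neighbours + box wall
f=np.load('scene0.npz')
cv2.imwrite('pics/z.png',cv2.resize(f['p'][190:370,220:560,::-1],None,fx=2.3,fy=2.3,interpolation=2))
E
```

```text
scene red [293 211   7   3  15] [296.3 212. ] [ 0.556 -0.037  0.028] [ 0.563 -0.028  0.033] [ 0.5578 -0.0345  0.0304]
scene amber [293 213   8  15 105] [296.6 220. ] [ 0.554 -0.04  -0.002] [0.606 0.003 0.03 ] [ 0.5576 -0.0353  0.0157]
scene blue [421 263  35  40 974] [437.5 282. ] [ 0.42  -0.348  0.053] [ 0.526 -0.306  0.101] [ 0.4345 -0.3372  0.0845]
  top 232 ((440.1711730957031, -334.5395202636719), (14.401556015014648, 41.222171783447266), 71.3784408569336)
scene yellow [421 214  26  30 489] [433.2 229.1] [ 0.544 -0.284  0.062] [ 0.578 -0.261  0.099] [ 0.5541 -0.2751  0.0814]
  top 82 ((560.1627807617188, -275.7610778808594), (12.438225746154785, 35.895423889160156), 55.203365325927734)
side red [272 268  10   7  57] [276.3 271.2] [ 0.557 -0.113  0.001] [ 0.574 -0.025  0.037] [ 0.5635 -0.0289  0.0348]
side amber [272 275  11  19 185] [277.1 283.7] [ 0.556 -0.085  0.001] [ 0.573 -0.023  0.031] [ 0.5627 -0.026   0.0168]
side blue [333 165  25  23 496] [344.9 175.8] [ 0.384 -0.746  0.001] [ 0.464 -0.318  0.103] [ 0.4427 -0.3292  0.0849]
  top 80 ((442.2418518066406, -332.0239562988281), (14.813440322875977, 42.821388244628906), 65.28524017333984)
side yellow [268 175  21  25 435] [279.  186.7] [ 0.548 -0.659  0.001] [ 0.606 -0.258  0.103] [ 0.5651 -0.2657  0.0849]
  top 72 ((564.9912719726562, -268.72186279296875), (14.550768852233887, 35.35417938232422), 62.30983352661133)
red (array([ 0.56174221, -0.03341272,  0.03106472]), np.float64(0.005169086652935649))
amber (array([ 0.56255301, -0.03212242,  0.01379759]), np.float64(0.0015821167462137238))
```

View pics/z.png

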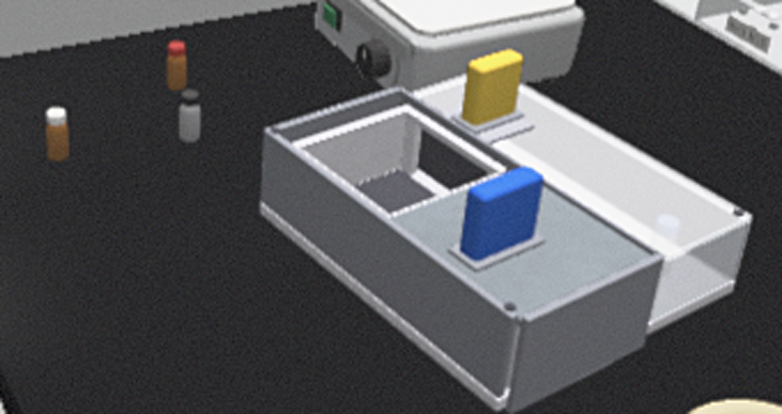

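The crop confirms this: the lid is open at -y, the chamber is empty and the red vial stands at the far left. The unit's yaw is about -25°. I'll move over the unit, turning the jaws to its y axis, for a wrist view.

Request:
{"method": "move_arm", "body": {"deltas": [[[0,0,-0.06],[0.3,0.45,0.1],-1],[[0,0,-0.12],[0.6,0.9,0.2],-1]]}}

```text
time: 0.35
tool_pos: [0.2977, -0.5407, 0.2503]
tcp_rot: [-3.129, -0.261, 0.001]
wrist_force: [0.8, 0.1, 0.9]
width: 0.999
```

Request:
{"method": "move_arm", "body": {"deltas": [[[0,0,-0.07],[0.3,0.45,0.1],-1],[[0,0,-0.13],[0.6,0.9,0.2],-1]]}}

```text
time: 0.6
tool_pos: [0.3582, -0.4501, 0.271]
tcp_rot: [-3.14, 0.057, 0.001]
wrist_force: [0.1, -0.4, 0.3]
width: 1.0
```

Request:
{"method": "move_arm", "body": {"deltas": [[[0,0,-0.07],[0.25,0.45,0.1],-1],[[0,0,-0.13],[0.5,0.9,0.2],-1]]}}

```text
time: 0.85
tool_pos: [0.4081, -0.36, 0.2911]
tcp_rot: [-3.118, 0.377, 0.001]
wrist_force: [0.2, 0.3, 0.7]
width: 1.0
```

Request:
{"method": "move_arm", "body": {"deltas": [[[0,0,-0.07],[0.2,0.4,0.1],-1],[[0,0,-0.13],[0.4,0.8,0.2],-1],[[0,0,-0.13],[0.4,0.8,0.2],-1],[[0,0,-0.13],[0.4,0.8,0.2],-1]]}}

```text
time: 1.35
tool_pos: [0.4473, -0.2818, 0.3108]
tcp_rot: [3.066, -0.685, -0.001]
wrist_force: [-0.1, 0.0, -0.4]
width: 1.001
```

```bash
cat > look.py <<'E'
import sys
from h import *
n=sys.argv[1]; tag=sys.argv[2]
s=status.read_state(); c=camera_info(n); p,d=read_camera(n)
R=cv2.Rodrigues(s['tcp_rot'])[0]
print(s['time'],s['tool_pos'].round(4),'tool x yaw',np.degrees(np.arctan2(R[1,0],R[0,0])).round(2),'tilt',R[:,2].round(3),'F',s['wrist_force'].round(1),'w',round(s['width'],3),'q',s['q'].round(2))
cv2.imwrite(f'pics/{tag}.png',p[...,::-1]); np.savez(tag+'.npz',p=p,d=d,**{k:np.array(c[k]) for k in'KDRt'})
print('cam',(-np.array(c['R']).T@np.array(c['t'])).round(3))
E
python3 look.py wrist w1
```

```text
1.35 [ 0.4473 -0.2818  0.3108] tool x yaw -25.21 tilt [-0.001 -0.    -1.   ] F [-0.1  0.  -0.4] w 1.001 q [-0.61 -0.05  1.81 -0.    1.39  1.4 ]
cam [ 0.519 -0.316  0.452]
```

View pics/w1.png

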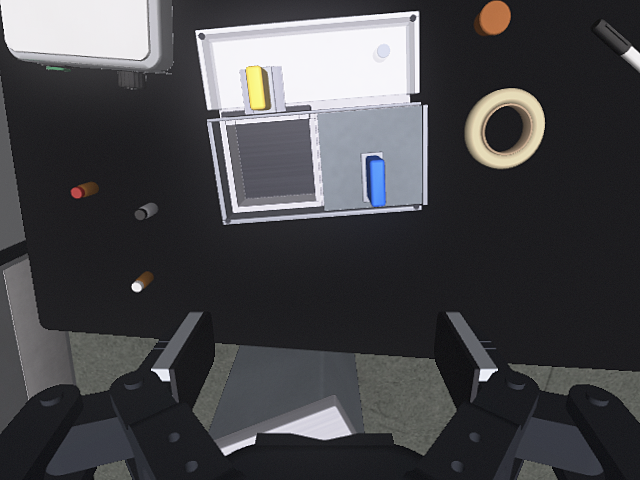

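The wrist view shows yellow at (257,88), blue at (376,181), the chamber around (272,163) and the red cap at (78,192). The vial is tipped only by perspective. Next I'll fit positions and yaw.

Run:
```python
from h import *
f=dict(np.load('w1.npz')); p,d=f['p'],f['d']
for k,b in {'blue':(350,140,400,215),'yellow':(235,55,285,115)}.items():
    m,s,ce=blob(mask(p,k),b); P=cloud(f,m,d); T=P[abs(P[:,2]-.1)<.006]
    v,u=np.nonzero(m); Z=np.zeros(m.shape,bool)
    X=onz(f,np.c_[u,v],.1)
    print(k,s,P[:,2].max().round(4),len(T),T.mean(0).round(4),cv2.minAreaRect((T[:,:2]*1000).astype(np.float32)))
g=np.zeros(d.shape,bool); g[100:228,200:435]=1
h=np.full(d.shape,9.); v,u=np.indices(d.shape); Pall=cloud(f,np.ones_like(d,bool)&(d>0),d); h[d>0]=Pall[:,2]
m=g&(h>.045)&(h<.068); M=blob(m,(200,90,435,230))[0]
v,u=np.nonzero(M); X=Pall[(M[d>0])]; 
r=cv2.minAreaRect((X[:,:2]*1000).astype(np.float32)); print('unit top',r,len(X))
for a,bx in {'red':(60,170,110,210)}.items():
    m,s,ce=blob(mask(p,'red'),bx); print('redcap',s,ce,onz(f,[ce],.032))
    m2,s,ce=blob(mask(p,'amber')|mask(p,'red'),bx); print('all',s,ce,onz(f,[ce],.02))
    P=cloud(f,m,d); print(P.mean(0), P[:,2].max())
# chamber well: depth below 0.03 inside
m=g&(h<.03)&(h>-.01); M=blob(m,(225,115,325,215))[0]; X=Pall[M[d>0]]; X=X[X[:,2]>.002]; print('well',cv2.minAreaRect((X[:,:2]*1000).astype(np.float32)),np.median(X[:,2]))
```

```text
blue [366 156  20  51 800] 0.1012 681 [ 0.4447 -0.3344  0.0983] ((444.04156494140625, -334.4205627441406), (14.049704551696777, 43.402259826660156), 69.11968994140625)
yellow [251  66   8   1   8] 0.0978 8 [ 0.5805 -0.2792  0.0971] ((580.508056640625, -279.1357421875), (5.796136379241943, 0.14956963062286377), 64.95751190185547)
unit top ((484.4651794433594, -294.2149658203125), (216.6856689453125, 125.35802459716797), 68.7878646850586) 15795
redcap [ 71 187  14  11 101] [ 77.47524752 191.79207921] [[ 0.56367042 -0.03305589  0.032     ]]
all [ 71 182  28  16 291] [ 85.09278351 189.38487973] [[ 0.56340114 -0.03469274  0.02      ]]
[ 0.56376266 -0.03259422  0.03149041] 0.03489179157795558
well ((498.8069152832031, -249.08421325683594), (89.88507080078125, 87.64169311523438), 69.31200408935547) 0.0069667638276661725
```

Request:
{"method": "move_arm", "body": {"deltas": [[[0,0,0.047],[0.29,0.5,-0.2],0],[[0,0,0.047],[0.58,1.0,-0.4],0],[[0,0,0.047],[0.58,1.0,-0.4],0]], "grip_force": 20}}

```text
time: 1.78
tool_pos: [0.5052, -0.1795, 0.2682]
tcp_rot: [-3.088, 0.569, 0.008]
wrist_force: [-0.9, -1.2, -0.6]
width: 0.497
```

Request:
{"method": "move_arm", "body": {"deltas": [[[0,0,0],[0.29,0.5,-0.3],0],[[0,0,0],[0.58,1.0,-0.7],0],[[0,0,0],[0.58,1.0,-0.7],0]]}}

```text
time: 2.15
tool_pos: [0.5624, -0.0811, 0.1979]
tcp_rot: [3.089, -0.572, -0.009]
wrist_force: [-0.8, 0.1, 0.5]
width: 0.499
```

Request:
{"method": "move_arm", "body": {"deltas": [[[0,0,0],[0,0.48,-0.3],0],[[0,0,0],[0,0.48,-0.6],0],[[0,0,0],[0,0.48,-0.6],0],[[0,0,0],[0,0.48,-0.6],0]]}}

```text
time: 2.65
tool_pos: [0.5645, -0.0355, 0.1427]
tcp_rot: [3.088, -0.577, 0.003]
wrist_force: [0.3, -0.6, -0.4]
width: 0.496
```

```bash
python3 look.py wrist w2
python3 - <<'E'
from h import *
f=dict(np.load('w2.npz')); p=f['p']
for k,z in (('red',.034),('amber',.02)):
    m,s,ce=blob(mask(p,k),(0,0,640,480)); print(k,s,ce,onz(f,[ce],z))
    P=cloud(f,m,f['d']); print(np.median(P,0))
E
```

```text
2.65 [ 0.5645 -0.0355  0.1427] tool x yaw -21.16 tilt [ 0.002 -0.001 -1.   ] F [ 0.3 -0.6 -0.4] w 0.496 q [-0.11  0.13  1.93 -0.    1.08  1.83]
cam [ 0.638 -0.064  0.284]
red [310 230  18  15  69] [318.10144928 234.34782609] [[ 0.56824339 -0.03256985  0.034     ]]
[ 0.56801929 -0.03280613  0.03037759]
amber [362 353  19  25 316] [369.80063291 363.7943038 ] [[ 0.44776182 -0.02981265  0.02      ]]
[ 0.44446261 -0.02948156  0.01565199]
```

View pics/w2.png

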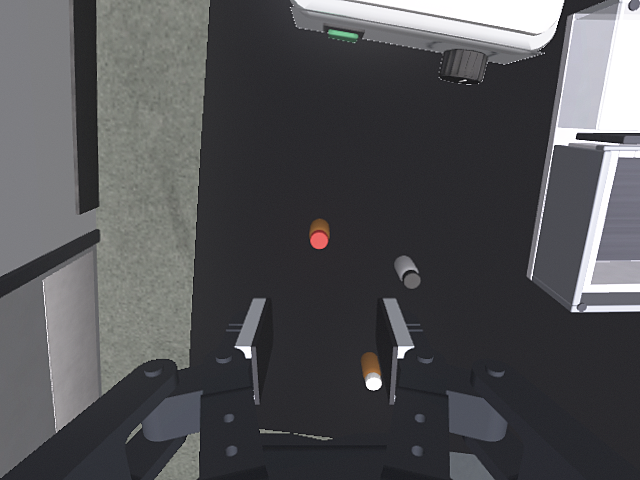

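The red vial is at (319,235), upright, with its neighbours clear of the jaws. Descending.

Request:
{"method": "move_arm", "body": {"deltas": [[[0,0,0],[0.01,0.02,-0.4],0],[[0,0,0],[0.01,0.02,-0.8],0],[[0,0,0],[0.01,0.02,-1.0],0],[[0,0,0],[0.01,0.02,-1.0],0]]}}

```text
time: 3.2
tool_pos: [0.5642, -0.0325, 0.041]
tcp_rot: [3.088, -0.576, -0.002]
wrist_force: [0.6, -0.3, -0.3]
width: 0.499
```

Request:
{"method": "move_arm", "body": {"deltas": [[[0,0,0],[0,0,-0.15],0],[[0,0,0],[0,0,-0.28],0],[[0,0,0],[0,0,-0.34],0],[[0,0,0],[0,0,-0.34],0],[[0,0,0],[0,0,-0.34],0]]}}

```text
time: 3.82
tool_pos: [0.5649, -0.0317, 0.0075]
tcp_rot: [-3.089, 0.574, -0.001]
wrist_force: [0.2, 0.2, -0.2]
width: 0.501
```

Request:
{"method": "move_arm", "body": {"deltas": [[[0,0,0],[0,0,-0.03],0],[[0,0,0],[0,0,-0.03],0],[[0,0,0],[0,0,-0.03],0.3],[[0,0,0],[0,0,-0.03],0.6],[[0,0,0],[0,0,-0.03],0.8],[[0,0,0],[0,0,-0.03],0.9],[[0,0,0],[0,0,-0.03],1],[[0,0,0],[0,0,-0.03],1],[[0,0,0],[0,0,-0.03],1]], "grip_force": 25}}

```text
time: 4.95
tool_pos: [0.5648, -0.0318, 0.0044]
tcp_rot: [-3.089, 0.574, -0.0]
wrist_force: [0.3, -0.3, 3.2]
width: 0.162
```

Request:
{"method": "move_arm", "body": {"deltas": [[[0,0,0],[0,0,0.2],1],[[0,0,0],[0,0,0.6],1],[[0,0,0],[0,0,1.0],1],[[0,0,0],[0,0,1.0],1]]}}

```text
time: 5.45
tool_pos: [0.5678, -0.0321, 0.1082]
tcp_rot: [-3.088, 0.574, -0.012]
wrist_force: [1.0, -0.4, -0.3]
width: 0.159
```

```bash
python3 look.py wrist w3; python3 look.py side s3
python3 - <<'E'
import cv2,numpy as np
a=cv2.imread('pics/w3.png');b=cv2.imread('pics/s3.png')
cv2.imwrite('pics/c3.png',np.hstack([a[150:450,170:470],cv2.resize(b[170:320,220:370],(300,300))]))
E
```

```text
5.45 [ 0.5678 -0.0321  0.1082] tool x yaw -21.06 tilt [ 0.008 -0.001 -1.   ] F [ 1.  -0.4 -0.3] w 0.159 q [-0.1   0.17  1.96 -0.    1.01  1.84]
cam [ 0.641 -0.06   0.25 ]
5.5 [ 0.566  -0.0319  0.1059] tool x yaw -21.05 tilt [ 0.004 -0.    -1.   ] F [-0.3  0.1 -0.6] w 0.16 q [-0.1   0.17  1.96  0.    1.01  1.84]
cam [0.526 0.651 0.355]
```

View pics/c3.png

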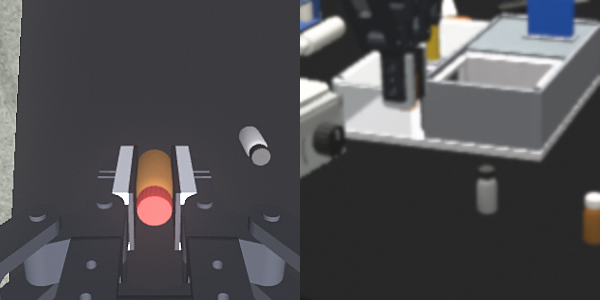

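The vial is held squarely between the pads. The neighbours are undisturbed. Moving above the chamber.

Request:
{"method": "move_arm", "body": {"deltas": [[[0,0,0],[-0.1,-0.3,0.4],1],[[0,0,0],[-0.2,-0.7,0.5],1],[[0,0,0],[-0.3,-1.0,0.5],1]]}}

```text
time: 5.92
tool_pos: [0.534, -0.1328, 0.1536]
tcp_rot: [3.089, -0.574, -0.001]
wrist_force: [0.8, -0.1, -0.1]
width: 0.162
```

Request:
{"method": "move_arm", "body": {"deltas": [[[0,0,0],[-0.15,-0.5,0],1],[[0,0,0],[-0.3,-0.9,0],1],[[0,0,0],[-0.43,-1.0,0],1],[[0,0,0],[-0.43,-1.0,0],1]]}}

```text
time: 6.42
tool_pos: [0.4899, -0.2313, 0.1525]
tcp_rot: [-3.087, 0.577, 0.005]
wrist_force: [-0.9, 0.5, -0.9]
width: 0.158
```

Request:
{"method": "move_arm", "body": {"deltas": [[[0,0,0],[-0.01,-0.14,-0.2],1],[[0,0,0],[-0.01,-0.14,-0.4],1],[[0,0,0],[-0.01,-0.14,-0.4],1],[[0,0,0],[-0.01,-0.14,-0.4],1]]}}

```text
time: 6.92
tool_pos: [0.4909, -0.2453, 0.1139]
tcp_rot: [-3.089, 0.572, 0.001]
wrist_force: [-0.2, 0.0, -0.6]
width: 0.16
```

```bash
python3 look.py wrist w4
```

```text
6.925 [ 0.4909 -0.2453  0.1139] tool x yaw -21.0 tilt [-0.  0. -1.] F [-0.2  0.  -0.6] w 0.16 q [-0.51  0.13  1.99  0.    1.02  1.43]
cam [ 0.565 -0.274  0.255]
```

View pics/w4.png

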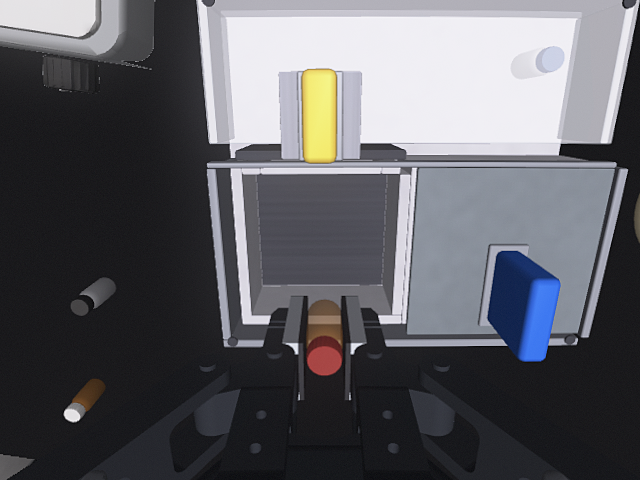

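The jaws are aligned with the unit, and the vial hangs over the chamber at (325,330). Yellow is at (319,115). I'll cross-check the unit frame from this view before lowering.

Run:
```python
from h import *
f=dict(np.load('w4.npz')); p,d=f['p'],f['d']; c=np.array([.4988,-.2491]); a=np.radians(-21); Ru=np.array([[np.cos(a),np.sin(a)],[-np.sin(a),np.cos(a)]])
U=lambda X:((X[:,:2]-c)@Ru.T*1000).round(1)
for k,b in {'yellow':(280,50,360,170),'blue':(470,230,570,370)}.items():
    h=cv2.cvtColor(p,cv2.COLOR_RGB2HSV); m,s,ce=blob((h[...,1]>120)&(h[...,2]>60),b)
    P=cloud(f,m,d); T=P[P[:,2]>.095]; r=cv2.minAreaRect((T[:,:2]*1000).astype(np.float32)); print(k,s,len(T),r,U(np.array([r[0]])/1000))
print('floor far corners',U(onz(f,[(258,170),(386,170)],.008)),'near wall-floor', U(onz(f,[(262,285),(388,285)],.008)))
print('rail lines',U(onz(f,[(245,165),(400,165)],.061)),'tcp',U(np.array([[.4909,-.2453]])))
```

```text
yellow [ 302   69   35   94 2962] 2945 ((565.1048583984375, -271.57977294921875), (13.505780220031738, 35.10956573486328), 69.4979019165039) [[70.   2.8]]
blue [ 488  251   73  111 5821] 2507 ((444.2333679199219, -334.6626281738281), (14.829726219177246, 44.11569595336914), 68.19146728515625) [[-20.3 -99.4]]
floor far corners [[ 37.3  42.9]
 [ 37.3 -38.7]] near wall-floor [[-42.8  44.3]
 [-42.8 -44.1]]
rail lines [[ 46.9  40.2]
 [ 46.9 -37.1]] tcp [[-8.7  0.7]]
```

Request:
{"method": "move_arm", "body": {"deltas": [[[0,0,0],[0,0.01,-0.3],1],[[0,0,0],[0,0.01,-0.6],1],[[0,0,0],[0,0.01,-0.8],1],[[0,0,0],[0,0.01,-0.9],1],[[0,0,0],[0,0.01,-0.98],1],[[0,0,0],[0,0.01,-0.98],1],[[0,0,0],[0,0.01,-0.98],1]]}}

```text
time: 7.85
tool_pos: [0.4914, -0.2452, 0.0171]
tcp_rot: [3.088, -0.574, 0.002]
wrist_force: [-0.3, -0.4, 0.6]
width: 0.161
```

Request:
{"method": "move_arm", "body": {"deltas": [[[0,0,0],[0,0,-0.02],1],[[0,0,0],[0,0,-0.035],1],[[0,0,0],[0,0,-0.04],1],[[0,0,0],[0,0,-0.04],1]]}}

```text
time: 8.35
tool_pos: [0.4907, -0.2448, 0.0125]
tcp_rot: [-3.089, 0.574, 0.0]
wrist_force: [-0.6, 0.4, 1.9]
width: 0.157
```

Request:
{"method": "move_arm", "body": {"deltas": [[[0,0,0],[0,0,-0.005],1],[[0,0,0],[0,0,-0.005],0.6],[[0,0,0],[0,0,-0.005],0.5],[[0,0,0],[0,0,-0.005],0.4],[[0,0,0],[0,0,-0.005],0.3],[[0,0,0],[0,0,-0.005],0.3],[[0,0,0],[0,0,-0.005],0.3]]}}

```text
time: 9.22
tool_pos: [0.4906, -0.2448, 0.0118]
tcp_rot: [-3.089, 0.574, 0.0]
wrist_force: [-0.4, -0.5, 0.0]
width: 0.348
```

Request:
{"method": "move_arm", "body": {"deltas": [[[0,0,0],[0,0,0.15],0.3],[[0,0,0],[0,0,0.35],0.3],[[0,0,0],[0,0,0.7],0.3],[[0,0,0],[0,0,1.0],0.3],[[0,0,0],[0,0,1.0],0.3]]}}

```text
time: 9.85
tool_pos: [0.4933, -0.2463, 0.1161]
tcp_rot: [3.086, -0.574, 0.012]
wrist_force: [0.5, -0.1, 0.7]
width: 0.345
```

Request:
{"method": "move_arm", "body": {"deltas": [[[0,0,0],[-0.2,-0.3,0.25],0],[[0,0,0],[-0.35,-0.7,0.3],0],[[0,0,0],[-0.46,-0.9,0.3],0],[[0,0,0],[-0.46,-0.9,0.3],0]]}}

```text
time: 10.35
tool_pos: [0.4435, -0.3356, 0.1411]
tcp_rot: [-3.088, 0.578, 0.002]
wrist_force: [-1.4, -0.7, 0.3]
width: 0.505
```

```bash
python3 look.py wrist w5
```

```text
10.35 [ 0.4435 -0.3356  0.1411] tool x yaw -21.2 tilt [-0.001  0.001 -1.   ] F [-1.4 -0.7  0.3] w 0.505 q [-0.69  0.12  1.95 -0.    1.07  1.25]
cam [ 0.518 -0.364  0.282]
```

View pics/w5.png

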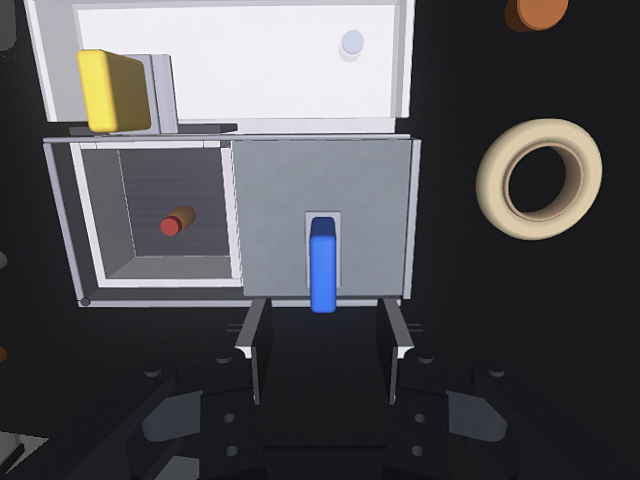

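The vial stands upright in the chamber, cap at (171,226). Its lean matches the camera's nadir. The blue handle is centred between the fingers at (322,265). Next I'll grip the handle.

Request:
{"method": "move_arm", "body": {"deltas": [[[0,0,0],[0,0,-0.3],0],[[0,0,0],[0,0,-0.55],0],[[0,0,0],[0,0,-0.69],0],[[0,0,0],[0,0,-0.69],0],[[0,0,0],[0,0,-0.69],0.4],[[0,0,0],[0,0,-0.69],0.8],[[0,0,0],[0,0,-0.69],1],[[0,0,0],[0,0,-0.69],1],[[0,0,0],[0,0,-0.69],1]], "grip_force": 25}}

```text
time: 11.52
tool_pos: [0.4456, -0.3354, 0.0741]
tcp_rot: [3.088, -0.574, 0.003]
wrist_force: [0.6, 0.9, 6.0]
width: 0.16
```

Request:
{"method": "move_arm", "body": {"deltas": [[[0,0,0],[0.02,0.05,0],1],[[0,0,0],[0.05,0.13,0],1],[[0,0,0],[0.09,0.23,0],1],[[0,0,0],[0.13,0.33,0],1],[[0,0,0],[0.17,0.43,0],1],[[0,0,0],[0.21,0.53,0],1],[[0,0,0],[0.245,0.63,0],1],[[0,0,0],[0.28,0.73,0],1],[[0,0,0],[0.32,0.83,0],1],[[0,0,0],[0.345,0.9,0],1],[[0,0,0],[0.36,0.935,0],1],[[0,0,0],[0.36,0.935,0],1],[[0,0,0],[0.36,0.935,0],1]]}}

```text
time: 13.15
tool_pos: [0.4813, -0.2415, 0.0741]
tcp_rot: [3.088, -0.574, 0.002]
wrist_force: [-1.3, 1.5, 7.0]
width: 0.158
```

Request:
{"method": "move_arm", "body": {"deltas": [[[0,0,0],[0.004,0.01,0],1],[[0,0,0],[0.007,0.02,0],1],[[0,0,0],[0.007,0.02,0],1]]}}

```text
time: 13.52
tool_pos: [0.4818, -0.24, 0.0741]
tcp_rot: [3.088, -0.573, 0.002]
wrist_force: [-1.9, 0.4, 6.7]
width: 0.158
```

Request:
{"method": "move_arm", "body": {"deltas": [[[0,0,0],[0.004,0.01,0],1],[[0,0,0],[0.007,0.02,0],1],[[0,0,0],[0.007,0.02,0],1]]}}

```text
time: 13.9
tool_pos: [0.4819, -0.2399, 0.0741]
tcp_rot: [3.085, -0.572, 0.001]
wrist_force: [-4.5, -7.9, 5.9]
width: 0.158
```

The lid reached its stop with a force of about 9 N. I'll release, lift, move over the yellow handle and look.

Request:
{"method": "move_arm", "body": {"deltas": [[[0,0,0],[-0.007,-0.02,0],1],[[0,0,0],[-0.007,-0.02,0],0.6],[[0,0,0],[-0.007,-0.02,0],0.3],[[0,0,0],[-0.007,-0.02,0],0.1],[[0,0,0],[-0.007,-0.02,0],0.1],[[0,0,0],[0,0,0.3],0.1],[[0,0,0],[0,0,0.7],0.1],[[0,0,0],[0,0,0.7],0.1]]}}

```text
time: 14.9
tool_pos: [0.4848, -0.2387, 0.1467]
tcp_rot: [3.086, -0.573, 0.012]
wrist_force: [0.3, 0.2, 0.0]
width: 0.453
```

Request:
{"method": "move_arm", "body": {"deltas": [[[0,0,0],[0.4,-0.16,0],0],[[0,0,0],[0.82,-0.325,0],0],[[0,0,0],[0.82,-0.325,0],0],[[0,0,0],[0.82,-0.325,0],0]]}}

```text
time: 15.4
tool_pos: [0.5628, -0.2691, 0.1412]
tcp_rot: [-3.088, 0.574, 0.005]
wrist_force: [-0.3, 0.6, 0.0]
width: 0.502
```

```bash
python3 look.py wrist w6;python3 look.py scene s6
python3 - <<'E'
import cv2,numpy as np
a=cv2.imread('pics/w6.png');b=cv2.imread('pics/s6.png')
cv2.imwrite('pics/c6.png',np.hstack([cv2.resize(a,(400,300)),cv2.resize(b[160:370,290:570],(400,300))]))
E
```

```text
15.4 [ 0.5628 -0.2691  0.1412] tool x yaw -21.05 tilt [-0.003  0.002 -1.   ] F [-0.3  0.6  0. ] w 0.502 q [-0.49  0.24  1.81 -0.    1.1   1.45]
cam [ 0.637 -0.298  0.282]
15.45 [ 0.5626 -0.269   0.1415] tool x yaw -21.05 tilt [-0.003  0.001 -1.   ] F [ 0.7  0.6 -0.7] w 0.501 q [-0.49  0.24  1.81 -0.    1.1   1.45]
cam [-0.103 -0.536  0.458]
```

View pics/c6.png

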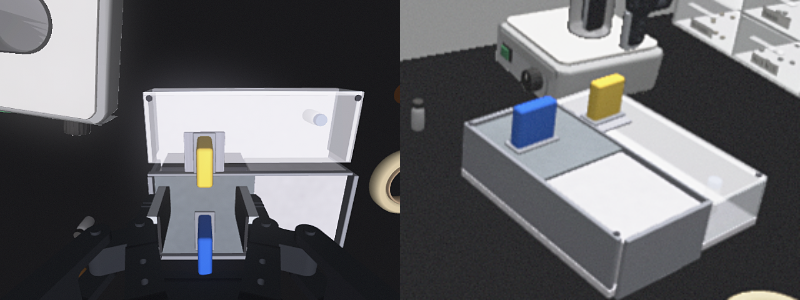

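The lid covers the chamber. The yellow handle at (204,160) in the left half is centred between the fingers, and the inner door is still shut. Gripping yellow.

Request:
{"method": "move_arm", "body": {"deltas": [[[0,0,0],[0.01,-0.01,-0.3],0],[[0,0,0],[0.01,-0.01,-0.55],0],[[0,0,0],[0.01,-0.01,-0.68],0],[[0,0,0],[0.01,-0.01,-0.68],0],[[0,0,0],[0.01,-0.01,-0.68],0.4],[[0,0,0],[0.01,-0.01,-0.68],0.8],[[0,0,0],[0.01,-0.01,-0.68],1],[[0,0,0],[0.01,-0.01,-0.68],1],[[0,0,0],[0.01,-0.01,-0.68],1]]}}

```text
time: 16.62
tool_pos: [0.5658, -0.2719, 0.0764]
tcp_rot: [3.087, -0.573, 0.003]
wrist_force: [-3.2, -2.2, 6.2]
width: 0.154
```

Request:
{"method": "move_arm", "body": {"deltas": [[[0,0,0],[-0.02,-0.05,0],1],[[0,0,0],[-0.05,-0.13,0],1],[[0,0,0],[-0.09,-0.23,0],1],[[0,0,0],[-0.125,-0.33,0],1],[[0,0,0],[-0.165,-0.43,0],1],[[0,0,0],[-0.2,-0.53,0],1],[[0,0,0],[-0.24,-0.62,0],1],[[0,0,0],[-0.26,-0.67,0],1],[[0,0,0],[-0.265,-0.69,0],1],[[0,0,0],[-0.265,-0.69,0],1]]}}

```text
time: 17.88
tool_pos: [0.5399, -0.3401, 0.0764]
tcp_rot: [3.088, -0.574, 0.004]
wrist_force: [-0.2, 1.1, 6.1]
width: 0.16
```

Request:
{"method": "move_arm", "body": {"deltas": [[[0,0,0],[-0.004,-0.01,0],1],[[0,0,0],[-0.007,-0.02,0],1],[[0,0,0],[-0.007,-0.02,0],1]]}}

```text
time: 18.25
tool_pos: [0.5392, -0.3417, 0.0764]
tcp_rot: [-3.088, 0.574, -0.004]
wrist_force: [-0.2, 1.0, 5.3]
width: 0.158
```

Request:
{"method": "move_arm", "body": {"deltas": [[[0,0,0],[-0.004,-0.01,0],1],[[0,0,0],[-0.007,-0.02,0],1],[[0,0,0],[-0.007,-0.02,0],1]]}}

```text
time: 18.62
tool_pos: [0.5391, -0.3421, 0.0764]
tcp_rot: [-3.086, 0.574, -0.004]
wrist_force: [0.9, 5.6, 7.2]
width: 0.159
```

Stop felt again, at about 75 mm of travel. I'll release and retreat.

Request:
{"method": "move_arm", "body": {"deltas": [[[0,0,0],[0.005,0.013,0],1],[[0,0,0],[0.005,0.013,0],0.6],[[0,0,0],[0.005,0.013,0],0.3],[[0,0,0],[0.005,0.013,0],0.1],[[0,0,0],[0.005,0.013,0],0.1],[[0,0,0],[0,0,0.3],0.1],[[0,0,0],[0,0,0.7],0.1],[[0,0,0],[0,0,1],0.1],[[0,0,0],[0,0,1],0.1]]}}

```text
time: 19.75
tool_pos: [0.5391, -0.3452, 0.1784]
tcp_rot: [3.086, -0.574, 0.01]
wrist_force: [-0.2, -1.0, -0.1]
width: 0.448
```

Request:
{"method": "move_arm", "body": {"deltas": [[[0,0,0],[-0.3,-0.1,0.4],0.1],[[0,0,0],[-0.6,-0.2,0.8],0.1],[[0,0,0],[-0.6,-0.2,1],0.1],[[0,0,0],[-0.6,-0.2,1],0.1],[[0,0,0],[-0.6,-0.2,1],0.1]]}}

```text
time: 20.38
tool_pos: [0.4771, -0.3628, 0.2724]
tcp_rot: [-3.087, 0.573, 0.004]
wrist_force: [0.7, 0.7, -0.1]
width: 0.451
```

```bash
python3 look.py wrist w7;python3 look.py scene s7
python3 - <<'E'
from h import *
a=cv2.imread('pics/w7.png');b=cv2.imread('pics/s7.png')
cv2.imwrite('pics/c7.png',np.hstack([cv2.resize(a,(400,300)),cv2.resize(b[160:370,290:570],(400,300))]))
f=dict(np.load('w7.npz')); p,d=f['p'],f['d']; c=np.array([.4988,-.2491]); t=np.radians(-21); Ru=np.array([[np.cos(t),np.sin(t)],[-np.sin(t),np.cos(t)]])
for k in('yellow','blue'):
    m,s,ce=blob(mask(p,k),(100,0,600,400)); P=cloud(f,m,d); T=P[P[:,2]>.093]; r=cv2.minAreaRect((T[:,:2]*1000).astype(np.float32)); print(k,s,len(T),r,Ru@(np.array(r[0])/1000-c))
E
```

```text
20.375 [ 0.4771 -0.3628  0.2724] tool x yaw -21.02 tilt [-0.002  0.002 -1.   ] F [ 0.7  0.7 -0.1] w 0.451 q [-0.69  0.1   1.72  0.    1.32  1.25]
cam [ 0.551 -0.392  0.413]
20.425 [ 0.4769 -0.3627  0.2721] tool x yaw -21.01 tilt [-0.003  0.003 -1.   ] F [-0.1 -0.8  0.8] w 0.45 q [-0.69  0.1   1.72  0.    1.32  1.25]
cam [-0.103 -0.536  0.458]
yellow [266 163   2  11  11] 11 ((529.5130004882812, -332.1240234375), (0.8011113405227661, 8.053206443786621), 72.3370590209961) [ 0.05842621 -0.06650305]
blue [183 224  31  58 961] 736 ((479.9288024902344, -240.10568237304688), (13.691855430603027, 43.63326644897461), 69.50471496582031) [-0.02084106  0.00163409]
```

View pics/c7.png

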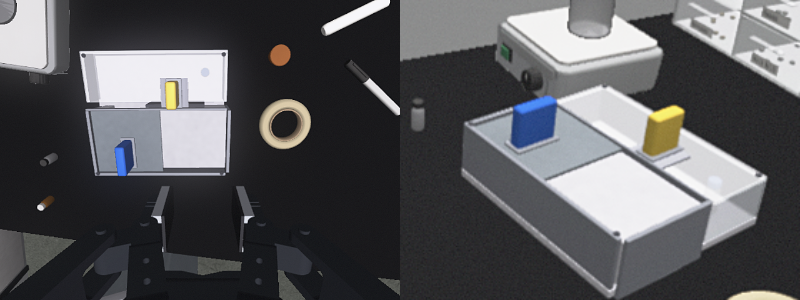

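The lid is shut: blue is at y = 1.6 mm in my frame, within its roughly 2 mm offset. The inner door is open at its stop, and the arm is clear. Handing in.

```bash
python3 -c "
from workcell import order
print(order.finish_job())"
```

```text
the job is handed in; nothing more can be done
None
```

The red-capped vial is in the transfer lock with the lid shut and the inner door open, and the job was handed in at about 20.4 s of the 50 s allowed.

- **Vial:** I stood it on the chamber floor and let go. The wrist picture before closing the lid showed it upright. I did not view it again after that, so its standing after the doors moved is inferred from the lid clearing it.
- **Outer lid:** I slid it shut until the stop pushed back with about 9 N. The last picture shows it covering the chamber, with the blue handle about 1.6 mm from shut in my frame. That agrees with the frame's own offset of about 2 mm.
- **Inner door:** I only opened it after the lid was shut. It moved about 75 mm and met its stop at about 6 N. The last picture shows it open, but the colour mask caught too few pixels of the yellow handle for a reliable number, so this rests on the travel, the stop force and the picture.
- **Robot:** The arm ended lifted clear and touching nothing. The highest wrist force in any reading was about 11 N.

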